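Find the bearing block the pin gauge fits and slide it home

TASK

Take the pin gauge from its wooden stand and try it gently, never forcing it, in the bores of the three bearing blocks until you find the one block it goes fully into, down to its collar. With the gauge fully home in it, gently slide that block, flat on the board, into the corner between the long rail and the end stop, touching both, and leave it there with the gauge standing in it. Leave the other two blocks where they stand, and do not disturb the things around.

Things in the scene. Friction and masses are not known exactly. Their poses are not given: they have to be found in the camera images.
- gauge: pin gauge, loose, 0.12 kg, in the stand: pin 11 mm wide, 34 mm long; collar 24 mm wide, 5 mm thick; on it a square dark handle 18 x 18 mm (sides along x, y), 50 mm high. Origin on the axis at the collar's underside, z up; handle top 55 mm above. Fully home, the collar lies on the block's top. Pressed down, it binds the block when slid; eased up 2 mm it slides freely.
- stand: fixed wooden block 50 x 70 x 40 mm high with an upright 12.5 mm hole in its middle that holds the gauge, collar on the top face; origin at the centre of its underside
- board: fixed grey board on the desk, 140 mm (x) by 235 mm (y), 8 mm thick; origin at the underside's centre. An aluminium rail 22 mm high runs along its whole +x edge (inner face at board x = +58 mm); an end stop of equal height stands on its +y edge from board x = -30 mm to the rail (inner face at y = +103.5 mm). The blocks stand in a row on its -x side; the lane along the rail is free.
- corner (a point): point on the board's top surface where the centre of a block's underside comes when the block touches both the rail and the end stop (board x = +35 mm, y = +80.5 mm); same axes as the board
- block_a: aluminium bearing block A, 46 x 46 x 40 mm high, loose on the board, 0.15 to 0.26 kg; origin at the underside's centre, z up, sides square to x, y. Central bore in the top: 12.5 mm wide, 1.5 mm chamfer, 36 mm deep. A bushing deep inside lets the pin through in one block (which one varies); in the others it is too narrow and stops the pin 22 mm below the top face. All look alike.
- block_b: aluminium bearing block B, 46 x 46 x 40 mm high, loose on the board, 0.15 to 0.26 kg; origin at the underside's centre, z up, sides square to x, y. Central bore in the top: 12.5 mm wide, 1.5 mm chamfer, 36 mm deep. A bushing deep inside lets the pin through in one block (which one varies); in the others it is too narrow and stops the pin 22 mm below the top face. All look alike.
- block_c: aluminium bearing block C, 46 x 46 x 40 mm high, loose on the board, 0.15 to 0.26 kg; origin at the underside's centre, z up, sides square to x, y. Central bore in the top: 12.5 mm wide, 1.5 mm chamfer, 36 mm deep. A bushing deep inside lets the pin through in one block (which one varies); in the others it is too narrow and stops the pin 22 mm below the top face. All look alike.
- rosin_tin: bystander: round pale tin, 67 mm diameter, 42 mm high; origin at the centre of its underside
- tape_measure: bystander: white tape measure with a round green patch, 28 x 61 x 50 mm high; origin at the centre of its underside
- oil_bottle: bystander: small black bottle with a pointed cap and an orange label, 38 mm diameter, 110 mm high; origin at the centre of its underside

How it is judged:
On the way, in this order (a step that is already met when the one before it is completed fails the run):
1. the gauge is fully home in one block that still stands in the row (((horizontal distance between gauge and block_a below 0.004 m and z of gauge in the frame of block_a between 0.036 and 0.044 m and angle between the z axis of gauge and the z axis of block_a, either way round below 0.12 rad and distance of block_a from where it was at the start of the episode below 0.025 m) or (horizontal distance between gauge and block_b below 0.004 m and z of gauge in the frame of block_b between 0.036 and 0.044 m and angle between the z axis of gauge and the z axis of block_b, either way round below 0.12 rad and distance of block_b from where it was at the start of the episode below 0.025 m) or (horizontal distance between gauge and block_c below 0.004 m and z of gauge in the frame of block_c between 0.036 and 0.044 m and angle between the z axis of gauge and the z axis of block_c, either way round below 0.12 rad and distance of block_c from where it was at the start of the episode below 0.025 m))), for 0.1 s.
2. that block has slid more than 50 mm with the gauge home in it (((horizontal distance between gauge and block_a below 0.004 m and z of gauge in the frame of block_a between 0.036 and 0.047 m and angle between the z axis of gauge and the z axis of block_a, either way round below 0.12 rad and distance of block_a from where it was at the start of the episode above 0.05 m) or (horizontal distance between gauge and block_b below 0.004 m and z of gauge in the frame of block_b between 0.036 and 0.047 m and angle between the z axis of gauge and the z axis of block_b, either way round below 0.12 rad and distance of block_b from where it was at the start of the episode above 0.05 m) or (horizontal distance between gauge and block_c below 0.004 m and z of gauge in the frame of block_c between 0.036 and 0.047 m and angle between the z axis of gauge and the z axis of block_c, either way round below 0.12 rad and distance of block_c from where it was at the start of the episode above 0.05 m))), for 0.1 s.
At the end, for the whole second after the job is handed in: One block stands in the corner (centre within 6 mm of the corner point, upright) with the gauge released and standing fully home in it (collar within 4 mm of the top face, on the axis within 4 mm); the other two blocks are within 30 mm of where they started; all at rest (((horizontal distance between gauge and block_a below 0.004 m and z of gauge in the frame of block_a between 0.036 and 0.044 m and angle between the z axis of gauge and the z axis of block_a, either way round below 0.12 rad and horizontal distance between block_a and corner below 0.006 m and angle between block_a's own z axis and vertical below 0.08 rad and distance of each of block_b, block_c from where it was at the start of the episode below 0.03 m) or (horizontal distance between gauge and block_b below 0.004 m and z of gauge in the frame of block_b between 0.036 and 0.044 m and angle between the z axis of gauge and the z axis of block_b, either way round below 0.12 rad and horizontal distance between block_b and corner below 0.006 m and angle between block_b's own z axis and vertical below 0.08 rad and distance of each of block_a, block_c from where it was at the start of the episode below 0.03 m) or (horizontal distance between gauge and block_c below 0.004 m and z of gauge in the frame of block_c between 0.036 and 0.044 m and angle between the z axis of gauge and the z axis of block_c, either way round below 0.12 rad and horizontal distance between block_c and corner below 0.006 m and angle between block_c's own z axis and vertical below 0.08 rad and distance of each of block_a, block_b from where it was at the start of the episode below 0.03 m)) and linear speed of gauge below 0.02 m/s); the robot touches nothing.
It fails at once if the gauge is forced: more than 25 N between it and a block (contact force between gauge and block_a above 25 N or contact force between gauge and block_b above 25 N or contact force between gauge and block_c above 25 N).
It fails at once if a block is pressed against the board's rail or stop or base with more than 30 N (contact force between board and block_a above 30 N or contact force between board and block_b above 30 N or contact force between board and block_c above 30 N).
It fails at once if a block is lifted off the board by more than 12 mm or tipped ((height (world z) of block_a above 0.02 m or angle between block_a's own z axis and vertical above 0.3 rad) or (height (world z) of block_b above 0.02 m or angle between block_b's own z axis and vertical above 0.3 rad) or (height (world z) of block_c above 0.02 m or angle between block_c's own z axis and vertical above 0.3 rad)).
It fails at once if a bystander is disturbed (moved more than 20 mm) (distance of any of rosin_tin, tape_measure, oil_bottle from where it was at the start of the episode above 0.02 m).
It also fails if it takes over 72 s, if anything falls off the work surface, if the arm or the gripper's body presses on something with over 40 N, if the wrist force passes 120 N, or if a joint passes its speed limit or range.

ROBOT

A 6-joint arm with a two-finger parallel gripper is mounted at the origin on a cart in front of the work surface, level with it; the furniture and walls round the work are solid. World frame = base frame: x ahead of the robot, y to its left, z up, the work surface at z = 0. Lengths are in m, angles in rad, forces in N, time in s.
With the tool pointing down it reaches from about 0.375 to 0.9 m from the base axis. Payload 3.1 kg.
Tool frame: the origin (TCP) lies between the finger pads; the fingertips stand 22 mm ahead of it and the grasp point (between the pads) lies 3 mm ahead of it; z points along the fingers, y is the line along which they close (so a half turn about z gives the same grasp; the last joint's range is limited). The gripper opens to 87 mm and grips with 3 to 60 N. Pads are 19 mm wide; open, the fingers measure 117 mm over their backs; the gripper's body (75 mm by 190 mm) begins 51 mm behind the grasp point.
Start: joints at [-1.496, 0.527, 1.433, -0, 1.181, -0.178], TCP at [0.157, -0.605, 0.245] pointing down, gripper open.
Joint ranges: [-3.08, 3.08], [-0.75, 2.2], [0.22, 2.44], [-1.43, 4.57], [0, 2.65], [-2.85, 2.85]. Speed limits (rad/s): [2.79, 2.79, 3.14, 3.14, 3.14, 3.14].

INTERFACE

Orientations are given as a unit quaternion [x, y, z, w].
In Python, from rig import robot gives the robot as it stands.
- The arm moves only by the tool move_arm, never from a script. Its argument "series" is text: rows parted by semicolons, each of 6 numbers parted by spaces: the shift along the tool's x, y, z in mm, then the turn, a rotation vector about the tool's x, y, z in degrees. In form: dx dy dz ax ay az; .... A call has 1 to 8 rows; each row is the pose to reach, as a shift and turn from the pose commanded when the call began, along the tool's axes at that moment; what a row does not reach only later rows make up. A row lasts 1/12 s, in which the tool goes at most 41.7 mm and 7.16 degrees, less where a joint would pass 70% of its speed; a pose out of reach is approached as far as the arm can. A call with a gripper value outside its range is refused whole. "jaw" is the opening, from 0 (shut) to 1 (fully open), set as the call begins (left out, the last holds). The fingers move at their own pace and stop on an object; "newtons" is the grip in N (left out, the last holds). Time passes only in rows, so rows that repeat a pose let the fingers close. It gives the time, the measured TCP pose, the force, the opening and the grip force at its end, in the units of the state.
- robot.get_obs(): the state, without advancing time (a new reading comes with each control period).
- robot.camera(name): name is "side" or "top" or "wrist"; returns a dict with "img" (384x512x3 uint8, red, green, blue), "mtx" (3x3 intrinsics, pixels), "distortion" ([k1, k2, p1, p2, k3] as OpenCV has them; the pictures are not rectified), "world_to_cam" (4x4, takes a point from world to camera coordinates). Camera axes: x right, y down, z forward; pixel columns grow to the right and rows downward; lengths in m; the calibration is good to about 2 mm. A picture is of the moment at which its call begins. There is no depth.
- robot.hand_in(): hands the job in; it is judged then, once.
Trained networks look in a picture, given as the dict that the camera call returned (one of the last four; its "shot" number tells which), for a name from the list of things; names that differ only in an ending like _2 or _b are one class to them, and where a whole thing is asked for, a point or a joint stands for the part that bears it (a point fixed in the world has none). Each returns a list of dicts, best first, with "p" (0 to 1); they miss things now and then, are a little off and sometimes report something else, mostly with a low value. They report only what shows in the picture. A call takes as long as a camera call.
- robot.search_frame(picture, thing): "xyz" ([x, y, z] in m, in world coordinates, good to about 4 mm: the middle of the surface that is visible of it).
- robot.tip_of(picture, thing): "xyz" ([x, y, z] in m, in world coordinates, good to about 4 mm: a listed point, or the origin of a listed thing).
The state is a dict: "time": time; "q": joint angles; "joint_velocities": joint speeds; "joint_torque": joint torques, N m; "position": TCP position; "tool_rot": TCP orientation; "ft_force": force on the tool from outside, world axes, zero at the start; "moment": the same for the moment, N m; "grip_width": finger opening in m; "grip_force": force on a finger pad.
Only numpy, scipy, OpenCV 4.12 (cv2) and the standard library are available. Lean on these libraries where they do the work, as an engineer would, in place of code of your own. Each camera call takes 0.05 s, during which the arm holds its last target. There are 200 camera calls.

## Working session

There is one attempt and no reset: what is moved stays moved. The work goes in short steps, Python scripts to look and compute and a tool call to move; the robot and the scene stay as the last step left them, time stands still between calls to the robot, and variables do not carry over. Pictures are saved under pics/ and viewed, at most 10 in all, crops included, and the job is handed in when it is done.

Besides the shell and the picture viewer there is one more tool, called by a JSON object that holds its "fn" and its "kwargs". move_arm: Moves the arm, as the interface text tells. Its arguments: {"type":"object","properties":{"series":{"type":"string"},"jaw":{"type":"number"},"newtons":{"type":"number"}},"required":["series"]}

```bash
mkdir -p pics; cat > h.py <<'E'
import numpy as np,cv2
from rig import robot
from scipy.spatial.transform import Rotation as R
def save(c,n): cv2.imwrite(f'pics/{n}.png',c['img'][:,:,::-1])
def proj(c,p):
    W=np.array(c['world_to_cam']);r,_=cv2.Rodrigues(W[:3,:3])
    return cv2.projectPoints(np.array(p,float).reshape(-1,3),r,W[:3,3],np.array(c['mtx']),np.array(c['distortion']))[0].reshape(-1,2)
def back(c,uv,z):
    W=np.array(c['world_to_cam']);n=cv2.undistortPoints(np.array(uv,float).reshape(-1,1,2),np.array(c['mtx']),np.array(c['distortion'])).reshape(-1,2)
    d=np.c_[n,np.ones(len(n))]@W[:3,:3];o=-W[:3,:3].T@W[:3,3]
    return o+d*((z-o[2])/d[:,2])[:,None]
def rel(p):
    o=robot.get_obs();return R.from_quat(o['tool_rot']).inv().apply(np.array(p)-o['position'])*1000
E
python3 - <<'E'
from h import *
np.set_printoptions(precision=4,suppress=True)
o=robot.get_obs();print(o['position'],R.from_quat(o['tool_rot']).as_matrix(),o['grip_width'],o['ft_force'])
for n in ['top','side']:
    c=robot.camera(n);save(c,n+'0')
    for t in ['gauge','stand','board','corner','block_a','rosin_tin','tape_measure','oil_bottle']:
        print(n,t,[(np.round(x['xyz'],4),round(x['p'],2)) for x in robot.tip_of(c,t)][:4])
E
```

```text
[ 0.1569 -0.6043  0.2436] [[ 0.9679  0.2512 -0.0002]
 [ 0.2512 -0.9679  0.0022]
 [ 0.0004 -0.0021 -1.    ]] 0.08727717019120226 [ 0.1578 -0.8663  0.1697]
top gauge [(array([0.3812, 0.2891, 0.0405]), 0.4)]
top stand [(array([ 0.3832,  0.2936, -0.0028]), 0.82)]
top board [(array([ 0.54  , -0.0042,  0.0011]), 0.63)]
top corner [(array([0.5809, 0.066 , 0.0035]), 0.58)]
top block_a [(array([ 0.4896, -0.0212,  0.0093]), 0.79), (array([0.5043, 0.0468, 0.008 ]), 0.72), (array([ 0.4859, -0.0966,  0.0068]), 0.62)]
top rosin_tin [(array([ 0.5264, -0.2297, -0.0023]), 0.68)]
top tape_measure [(array([0.6205, 0.1493, 0.0022]), 0.53)]
top oil_bottle [(array([0.3963, 0.4493, 0.0017]), 0.64)]
side gauge [(array([0.3807, 0.2914, 0.0451]), 0.65)]
side stand [(array([ 0.3805,  0.2978, -0.0029]), 0.91)]
side board [(array([ 0.5342, -0.0077,  0.0015]), 0.67), (array([0.503 , 0.049 , 0.0064]), 0.36)]
side corner [(array([ 0.6236,  0.154 , -0.0037]), 0.36)]
side block_a [(array([0.501 , 0.0455, 0.0076]), 0.81), (array([ 0.4918, -0.0199,  0.0074]), 0.67), (array([ 0.481 , -0.0877,  0.0071]), 0.52)]
side rosin_tin []
side tape_measure [(array([0.6192, 0.1515, 0.0005]), 0.63)]
side oil_bottle [(array([ 0.3991,  0.4481, -0.0077]), 0.69)]
```

View pics/top0.png

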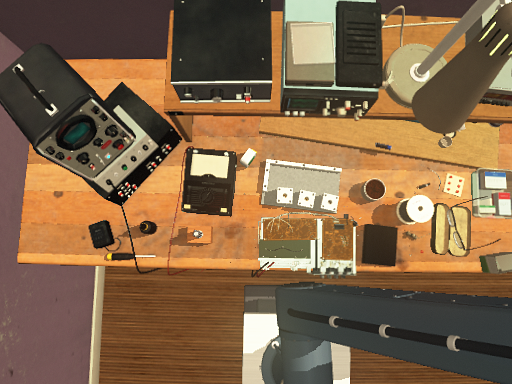

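View pics/side0.png

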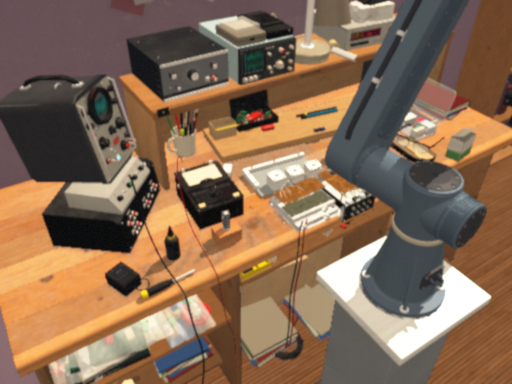

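The top view shows the stand with the gauge at about (197,235). The three blocks are at (285,194), (306,198) and (328,201), on a board turned about -8°, and the networks agree. I'll go above the board for a wrist view.

{"fn": "move_arm", "kwargs": {"series": "26 -29 -7 0 0 0;53 -58 -14 0 0 0;79 -87 -21 0 0 0;106 -116 -28 0 0 0;132 -145 -28 0 0 0;158 -174 -28 0 0 0;185 -202 -28 0 0 0;211 -231 -28 0 0 0"}}

```text
time: 1.57
position: [0.3038, -0.3269, 0.2729]
tool_rot: [0.992, 0.126, 0.0, 0.0]
ft_force: [0.8, -0.5, 0.6]
grip_width: 0.0871
grip_force: 0.0
```

{"fn": "move_arm", "kwargs": {"series": "26 -29 -4 0 0 3;53 -58 -8 0 0 6;79 -87 -12 0 0 9;106 -116 -16 0 0 12;132 -145 -20 0 0 15;158 -174 -24 0 0 18;185 -202 -28 0 0 20;211 -231 -28 0 0 22.4"}}

```text
time: 2.23
position: [0.4507, -0.0501, 0.3017]
tool_rot: [0.998, -0.069, 0.001, 0.0]
ft_force: [0.9, -0.8, 0.9]
grip_width: 0.087
grip_force: 0.0
```

```bash
python3 - <<'E'
from h import *
np.set_printoptions(precision=4,suppress=True)
o=robot.get_obs();print(o['time'],o['position'],R.from_quat(o['tool_rot']).as_matrix())
c=robot.camera('wrist');save(c,'w1');print(np.array(c['world_to_cam']))
for t in ['board','corner','block_a']:
    print(t,[(np.round(x['xyz'],4),round(x['p'],2)) for x in robot.tip_of(c,t)][:4])
E
```

```text
2.2333 [ 0.4507 -0.0501  0.3017] [[ 0.9904 -0.1385  0.0028]
 [-0.1385 -0.9904 -0.0011]
 [ 0.0029  0.0007 -1.    ]]
[[-0.1383 -0.9904  0.0007  0.0113]
 [-0.9554  0.1337  0.2633  0.3904]
 [-0.2609  0.0357 -0.9647  0.5651]
 [ 0.      0.      0.      1.    ]]
board [(array([ 0.536 , -0.013 ,  0.0022]), 0.95)]
corner [(array([0.5782, 0.0618, 0.0096]), 0.72)]
block_a [(array([ 0.5372, -0.0157,  0.0019]), 0.65), (array([0.503, 0.045, 0.009]), 0.6), (array([ 0.4914, -0.0196,  0.0057]), 0.59), (array([ 0.4837, -0.0929,  0.0116]), 0.56)]
```

View pics/w1.png

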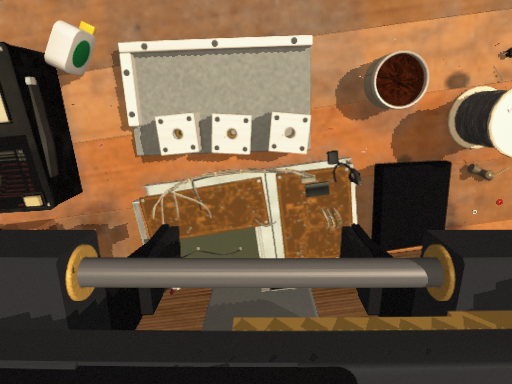

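The wrist view shows bores near (178,133), (231,133) and (290,132). The rail runs along the top from (118,45) to (312,40), with the end stop at the left and the tape measure beyond the corner.

```bash
python3 - <<'E'
from h import *
np.set_printoptions(precision=4,suppress=True)
c=robot.camera('wrist');g=cv2.cvtColor(c['img'],cv2.COLOR_RGB2GRAY)
for u,v in [(178,133),(231,133),(290,132)]:
    w=g[v-8:v+9,u-8:u+9];m=(w<150).astype(np.uint8)
    n,l,s,ce=cv2.connectedComponentsWithStats(m);k=1+np.argmax(s[1:,4]);uv=ce[k]+[u-8,v-8]
    # block top by bright area
    W=(g[v-26:v+27,u-26:u+27]>195).astype(np.uint8);cs,_=cv2.findContours(W,cv2.RETR_EXTERNAL,2)
    q=max(cs,key=cv2.contourArea);r=cv2.minAreaRect(q)
    rc=np.array(r[0])+[u-26,v-26]
    print(uv,s[k],'back',back(c,[uv],.048)[0],'| rect',rc,r[1:],back(c,[rc],.048)[0])
p=back(c,[(122,52),(310,46)],.030);print('rail inner approx',p,np.arctan2(*(p[0]-p[1])[:2]))
b=cv2.resize(c['img'][25:165,105:325],None,fx=3.6,fy=3.6,interpolation=cv2.INTER_CUBIC);cv2.imwrite('pics/w1c.png',b[:,:,::-1])
E
```

```text
[177.0484 131.1452] [ 3  2  9 10 62] back [0.5027 0.0409 0.048 ] | rect [175.79 131.53] ((40.587928771972656, 39.03229904174805), 81.8698959350586) [0.5024 0.0425 0.048 ]
[230.8281 131.8906] [ 4  2  9 10 64] back [ 0.4931 -0.0228  0.048 ] | rect [230.101  131.7773] ((39.05058670043945, 39.14140319824219), 2.6025619506835938) [ 0.4934 -0.0219  0.048 ]
[290.7692 132.1026] [ 4  3  9 10 39] back [ 0.4834 -0.0938  0.048 ] | rect [289.0861 131.0533] ((39.11143493652344, 39.564117431640625), 5.194429397583008) [ 0.4849 -0.0919  0.048 ]
rail inner approx [[ 0.6017  0.0922  0.03  ]
 [ 0.5781 -0.1286  0.03  ]] 0.10620294832072401
```

View pics/w1c.png

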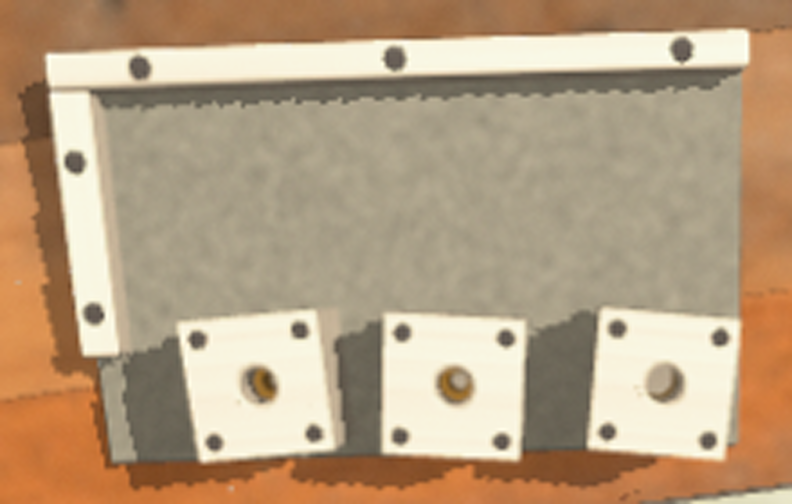

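{"fn": "move_arm", "kwargs": {"series": "-20 -35 0 0 0 0;-40 -70 0 0 0 0;-60 -105 0 0 0 0;-80 -140 0 0 0 0;-100 -175 0 0 0 0;-120 -210 0 0 0 0;-140 -245 0 0 0 0;-160 -280 0 0 0 0"}}

```text
time: 3.15
position: [0.3289, 0.2473, 0.3007]
tool_rot: [0.998, -0.07, 0.0, 0.0]
ft_force: [1.1, -0.9, -0.5]
grip_width: 0.0872
grip_force: 0.0
```

{"fn": "move_arm", "kwargs": {"series": "-13 -18 10 0 0 0;-26 -36 20 0 0 0;-26 -36 20 0 0 0"}}

```text
time: 3.4
position: [0.3064, 0.2871, 0.2792]
tool_rot: [0.998, -0.068, -0.002, 0.001]
ft_force: [-0.0, -1.8, -0.1]
grip_width: 0.0871
grip_force: 0.0
```

```bash
python3 - <<'E'
from h import *
np.set_printoptions(precision=4,suppress=True)
o=robot.get_obs();print(o['time'],o['position'],R.from_quat(o['tool_rot']).as_matrix())
c=robot.camera('wrist');save(c,'w2')
for t in ['stand','gauge']:
    print(t,[(np.round(x['xyz'],4),round(x['p'],2),proj(c,x['xyz'])) for x in robot.tip_of(c,t)][:4])
u,v=np.round(proj(c,[.381,.29,.095])[0]).astype(int);y=max(v-60,0);x=max(u-80,0)
b=cv2.resize(c['img'][y:y+120,x:x+160],None,fx=5,fy=5,interpolation=cv2.INTER_CUBIC);print(x,y);cv2.imwrite('pics/w2c.png',b[:,:,::-1])
E
```

```text
3.4 [0.3064 0.2871 0.2792] [[ 0.9908 -0.1356 -0.0039]
 [-0.1356 -0.9908 -0.0008]
 [-0.0037  0.0013 -1.    ]]
stand [(array([0.3825, 0.2962, 0.    ]), 0.72, array([[243.2066, 101.1099]]))]
gauge [(array([0.3882, 0.2924, 0.0384]), 0.81, array([[244.137 ,  95.3576]]))]
165 42
```

View pics/w2c.png

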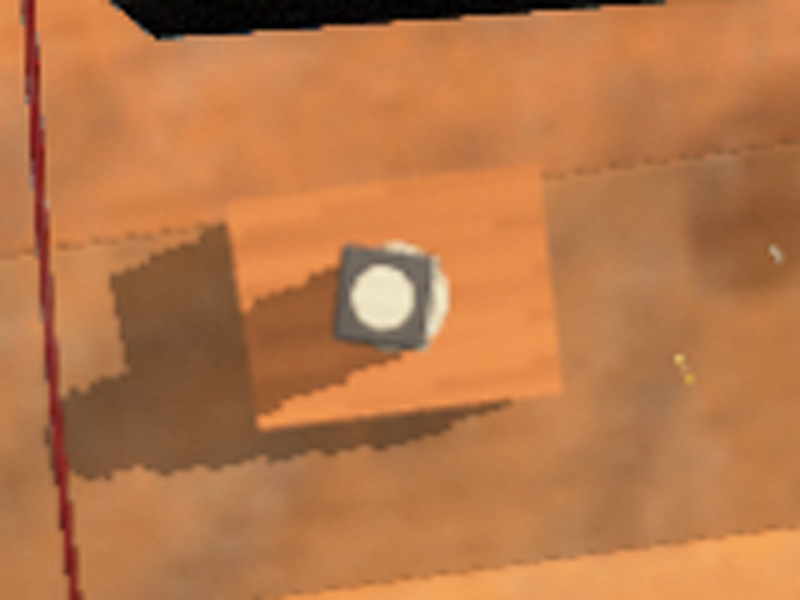

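The gauge handle shows in the stand, with its top spot at about px (241.2,101.2). It is turned about 7° clockwise in the image.

```bash
python3 - <<'E'
from h import *
np.set_printoptions(precision=4,suppress=True)
c=robot.camera('wrist')
p=back(c,[(241.2,101.2)],.095)[0];print(p)
# collar centre check
print(back(c,[((400+.5)/5-.5+165,(297.5)/5-.5+42)],.045))
q=p.copy();q[2]=.073;print(rel(q))
E
```

```text
[0.3855 0.2919 0.095 ]
[[0.3859 0.2908 0.045 ]]
[ 74.1118 -16.9894 207.9165]
```

{"fn": "move_arm", "kwargs": {"series": "25 -6 20 0 0 3;50 -12 45 0 0 6;74 -17 70 0 0 7;74 -17 105 0 0 7;74 -17 140 0 0 7;74 -17 165 0 0 7;74 -17 165 0 0 7", "jaw": 0.6}}

```text
time: 4.18
position: [0.3827, 0.2904, 0.1118]
tool_rot: [0.991, -0.131, -0.004, 0.003]
ft_force: [-0.7, -0.6, 0.5]
grip_width: 0.0538
grip_force: 0.0
```

```bash
python3 - <<'E'
from h import *
np.set_printoptions(precision=4,suppress=True)
o=robot.get_obs();print(o['position'],R.from_quat(o['tool_rot']).as_matrix(),o['ft_force'],rel([.3855,.2916,.073]))
E
```

```text
[0.3827 0.2904 0.1118] [[ 0.9656 -0.2598 -0.0085]
 [-0.2599 -0.9656 -0.0041]
 [-0.0072  0.0061 -1.    ]] [-0.7299 -0.621   0.4564] [ 2.6554 -2.0994 38.7291]
```

{"fn": "move_arm", "kwargs": {"series": "2.7 -2.1 13 0.35 0.4 0;2.7 -2.1 26 0.35 0.4 0;2.7 -2.1 39 0.35 0.4 0;2.7 -2.1 39 0.35 0.4 0"}}

```text
time: 4.52
position: [0.388, 0.2937, 0.0765]
tool_rot: [0.991, -0.13, 0.004, -0.002]
ft_force: [0.2, -0.3, 0.5]
grip_width: 0.0524
grip_force: 0.0
```

{"fn": "move_arm", "kwargs": {"series": "0 0 0 0 0 0;0 0 0 0 0 0;0 0 0 0 0 0;0 0 0 0 0 0;0 0 0 0 0 0;0 0 0 0 0 0", "jaw": 0.1, "newtons": 15}}

```text
time: 5.02
position: [0.3874, 0.2949, 0.0771]
tool_rot: [0.992, -0.129, 0.004, -0.003]
ft_force: [0.2, 0.2, 0.4]
grip_width: 0.0201
grip_force: 0.3
```

```bash
python3 - <<'E'
from h import *
np.set_printoptions(precision=4,suppress=True)
for i in range(3):
    c=robot.camera('wrist')
    o=robot.get_obs();print(o['position'],R.from_quat(o['tool_rot']).as_matrix()[:,2],o['ft_force'],o['moment'],o['grip_width'],o['grip_force'])
E
```

```text
[0.387  0.2944 0.0769] [ 0.0081  0.0032 -1.    ] [ 1.0512 -2.0487  3.7791] [-0.417  -0.2161  0.0047] 0.01799690113579019 14.972335676575312
[0.387  0.2944 0.0769] [ 0.0081  0.0033 -1.    ] [ 0.4499 -2.4118  4.4583] [-0.572   0.0357  0.0283] 0.01809118612021867 14.972074639663333
[0.387  0.2944 0.0769] [ 0.008   0.0033 -1.    ] [-0.0365 -2.5363  4.9223] [-0.6115  0.0485  0.0072] 0.017878310931710738 14.97244238082203
```

{"fn": "move_arm", "kwargs": {"series": "0 0 -4 0 0 0;0 0 -14 0 0 0;0 0 -30 0 0 0;0 0 -50 0 0 0;0 0 -75 0 0 0;0 0 -100 0 0 0;0 0 -100 0 0 0;0 0 -100 0 0 0", "newtons": 20}}

```text
time: 5.83
position: [0.3871, 0.295, 0.1783]
tool_rot: [0.992, -0.129, 0.006, -0.004]
ft_force: [-0.0, -0.3, -1.4]
grip_width: 0.0178
grip_force: 20.0
```

```bash
python3 - <<'E'
from h import *
np.set_printoptions(precision=4,suppress=True)
for i in range(3):
    c=robot.camera('wrist')
    o=robot.get_obs();print(o['position'],R.from_quat(o['tool_rot']).as_matrix()[:,2],o['ft_force'],o['moment'],o['grip_width'],o['grip_force'])
b=cv2.resize(c['img'][180:384,120:400],None,fx=2.8,fy=2.8);cv2.imwrite('pics/w3.png',b[:,:,::-1])
E
```

```text
[0.3861 0.2945 0.177 ] [ 0.0091  0.0049 -0.9999] [ 0.1871 -0.4014 -1.3026] [0.0042 0.0286 0.0231] 0.017729695832568036 19.972245875651424
[0.3856 0.2942 0.1762] [ 0.0072  0.004  -1.    ] [-0.0191 -0.498  -0.9367] [0.0695 0.0321 0.0198] 0.01804660114767287 19.972194976544415
[0.3854 0.2941 0.1758] [ 0.0062  0.0034 -1.    ] [ 0.1441 -0.1137 -0.3562] [ 0.0606  0.0359 -0.0209] 0.01795585632445948 19.972113621988683
```

View pics/w3.png

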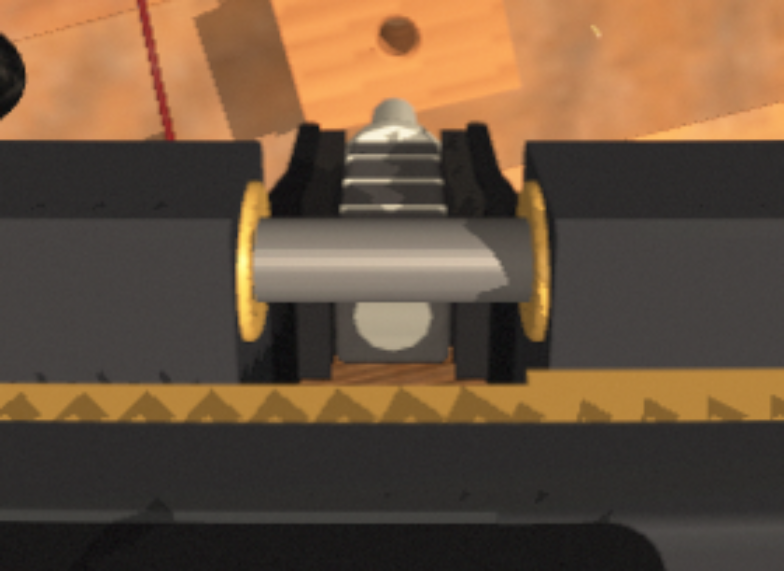

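The gauge is held upright between the pads, with its tip at crop (395,105) and the empty stand hole at crop (398,34). I'll calibrate the camera against the hole.

```bash
python3 - <<'E'
from h import *
np.set_printoptions(precision=4,suppress=True)
for i in range(3): c=robot.camera('wrist')
o=robot.get_obs();Rm=R.from_quat(o['tool_rot'])
print(o['position'],Rm.as_matrix(),o['ft_force'])
u,v=proj(c,[.3862,.2925,.04])[0];u,v=int(round(u)),int(round(v));print(u,v)
g=cv2.cvtColor(c['img'],cv2.COLOR_RGB2GRAY).astype(float);w=g[v-12:v+13,u-12:u+13]
m=(w<np.median(w)*.75).astype(np.uint8);n,l,s,ce=cv2.connectedComponentsWithStats(m);print(s[1:],ce[1:])
k=1+np.argmax(s[1:,4]);uv=ce[k]+[u-12,v-12];h=back(c,[uv],.04)[0];print('hole',uv,h)
tip=np.array(o['position'])+Rm.apply([0,0,.037+.034]);print('tip pred',proj(c,tip),'tip seen approx',395/2.8+120,180+100/2.8)
b=cv2.resize(c['img'][180:240,200:320],None,fx=5,fy=5);cv2.imwrite('pics/w4.png',b[:,:,::-1])
E
```

```text
[0.3856 0.294  0.1755] [[ 0.9665 -0.2565  0.0058]
 [-0.2565 -0.9665  0.0031]
 [ 0.0048 -0.0045 -1.    ]] [-0.6365  0.4713 -0.7596]
261 188
[[  6  10  14  14 147]] [[12.6599 16.1361]]
hole [261.6599 192.1361] [0.3827 0.2926 0.04  ]
tip pred [[258.1456 212.6334]] tip seen approx 261.07142857142856 215.71428571428572
```

View pics/w4.png

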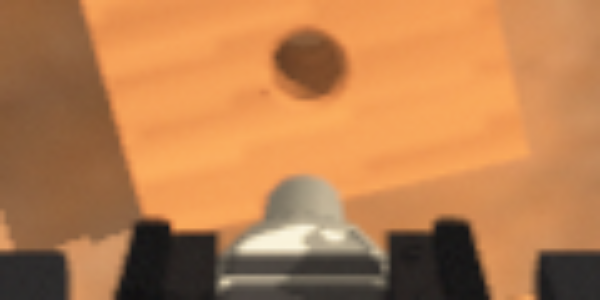

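```bash
python3 - <<'E'
from h import *
np.set_printoptions(precision=4,suppress=True)
c=robot.camera('wrist')
o=robot.get_obs();Rm=R.from_quat(o['tool_rot']);T=np.array(o['position'])
W=np.array(c['world_to_cam']);C=-W[:3,:3].T@W[:3,3];print('cam in tool',Rm.inv().apply(C-T)*1000, 'fwd',Rm.inv().apply(W[2,:3]))
# seen tool-frame xy (mm) of top spot (z=-18) and tip disc centre (z=+71), collar bottom front edge
def plane(uv,zt): 
    n=cv2.undistortPoints(np.array([[uv]],float),np.array(c['mtx']),np.array(c['distortion']))[0,0]
    d=Rm.inv().apply(W[:3,:3].T@np.r_[n,1]);o_=Rm.inv().apply(C-T);return (o_+d*(zt-o_[2])/d[2])*1000
print('top spot',plane((393/2.8+120-.3,180+315/2.8-.3),-.018))
print('tip centre',plane((200+304/5-.4,180+213/5-.4),.071),'tip far edge',plane((200+304/5-.4,180+176/5-.4),.071))
print('px/mm', proj(c,[T+Rm.apply([.0,0,.071]),T+Rm.apply([.001,0,.071]),T+Rm.apply([.0,0,-.018]),T+Rm.apply([.001,0,-.018])]))
b=cv2.resize(c['img'][205:320,200:320],None,fx=5,fy=5,interpolation=cv2.INTER_CUBIC);cv2.imwrite('pics/w5.png',b[:,:,::-1])
print(o['position'])
E
```

```text
cam in tool [  72.6155    1.2375 -140.321 ] fwd [-0.2664  0.0001  0.9639]
top spot [ -5.4004   1.2925 -18.    ]
tip centre [-6.9874  1.559  71.    ] tip far edge [-1.5627  1.5564 71.    ]
px/mm [[258.1366 212.6499]
 [258.1345 211.2699]
 [257.0091 281.0075]
 [257.0034 278.9074]]
[0.3858 0.2941 0.1756]
```

View pics/w5.png

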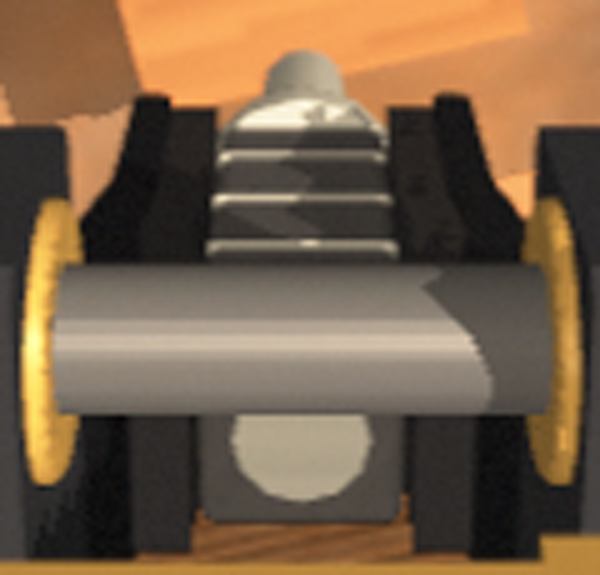

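The tip disc centre is at about px (260.4,222.2), offset about (-7, 1.5) mm in the tool frame. I'll carry the gauge over block A, with the tip about 30 mm above its bore, and refine from there.

{"fn": "move_arm", "kwargs": {"series": "0 0 -35 0 0 0;15 17 -65 0 0 0;41 47 -65 0 0 0;67 77 -65 0 0 0;93 107 -65 0 0 0;119 137 -65 0 0 0;145 167 -65 0 0 0;171 197 -65 0 0 0"}}

```text
time: 6.85
position: [0.5007, 0.058, 0.2409]
tool_rot: [0.992, -0.129, 0.003, -0.003]
ft_force: [1.5, 0.6, -1.5]
grip_width: 0.0177
grip_force: 20.0
```

{"fn": "move_arm", "kwargs": {"series": "13.5 15 0 -0.2 0 -5;13.5 15 30 -0.2 0 -8.8;13.5 15 60 -0.2 0 -8.8;13.5 15 90 -0.2 0 -8.8;13.5 15 90 -0.2 0 -8.8;13.5 15 90 -0.2 0 -8.8;13.5 15 90 -0.2 0 -8.8;13.5 15 90 -0.2 0 -8.8"}}

```text
time: 7.52
position: [0.5119, 0.0422, 0.1532]
tool_rot: [0.999, -0.053, 0.006, -0.0]
ft_force: [0.3, -0.6, -1.9]
grip_width: 0.018
grip_force: 20.0
```

```bash
cat >> h.py <<'E'
def plane(c,uv,zt):
    o=robot.get_obs();Rm=R.from_quat(o['tool_rot']);T=np.array(o['position']);W=np.array(c['world_to_cam']);C=-W[:3,:3].T@W[:3,3]
    n=cv2.undistortPoints(np.array([[uv]],float),np.array(c['mtx']),np.array(c['distortion']))[0,0]
    d=Rm.inv().apply(W[:3,:3].T@np.r_[n,1]);o_=Rm.inv().apply(C-T);return (o_+d*(zt-o_[2])/d[2])*1000
E
python3 - <<'E'
from h import *
np.set_printoptions(precision=4,suppress=True)
for i in range(2): c=robot.camera('wrist')
o=robot.get_obs();print(o['position'],R.from_quat(o['tool_rot']).as_matrix(),o['ft_force'],o['grip_width'])
print('bore exp px',proj(c,[.5025,.041,.048]))
b=cv2.resize(c['img'][120:250,180:340],None,fx=4.5,fy=4.5,interpolation=cv2.INTER_CUBIC);cv2.imwrite('pics/w6.png',b[:,:,::-1])
E
```

```text
[0.5117 0.0423 0.1533] [[ 0.9944 -0.1051  0.0115]
 [-0.1051 -0.9945  0.0002]
 [ 0.0114 -0.0014 -0.9999]] [ 0.8514  1.2598 -0.1957] 0.01788206495662327
bore exp px [[261.4902 210.9534]]
```

View pics/w6.png

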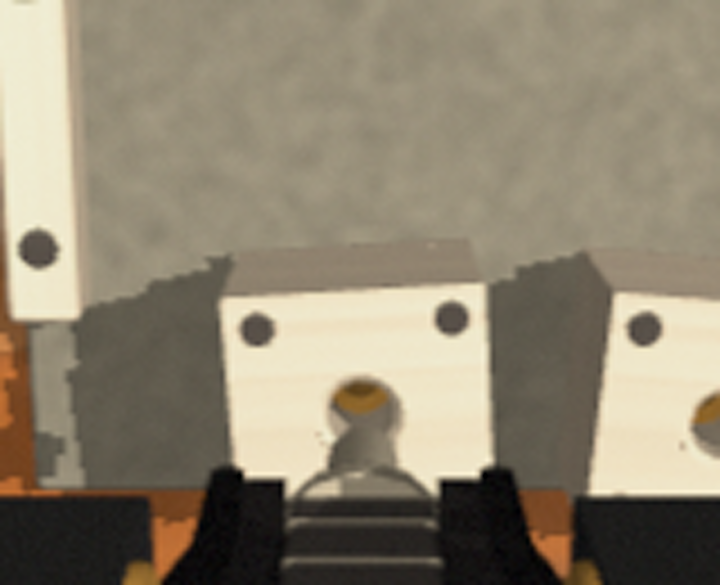

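The view shows bore A's rim centred at about px (260.9,211.2) and the pin tip's top edge at (260.3,213.8).

```bash
python3 - <<'E'
from h import *
np.set_printoptions(precision=4,suppress=True)
c=robot.camera('wrist');o=robot.get_obs();Rm=R.from_quat(o['tool_rot']);T=np.array(o['position'])
b=back(c,[(260.9,211.2)],.048)[0]
for r in (221,222):
    t=plane(c,(260.3,r),.071);tw=T+Rm.apply(t/1000);print('tip tool',t,'world',tw)
    d=b-tw;print('bore',b,'move tool',Rm.inv().apply(d)*1000)
dz=Rm.inv().apply([0,0,-.034])*1000;print('34mm down in tool',dz,o['position'])
E
```

```text
tip tool [-5.9631  1.3589 71.    ] world [0.5062 0.0416 0.082 ]
bore [0.5022 0.0415 0.048 ] move tool [-4.3151  0.5152 33.9794]
tip tool [-6.701   1.3592 71.    ] world [0.5054 0.0416 0.082 ]
bore [0.5022 0.0415 0.048 ] move tool [-3.5773  0.5149 33.9794]
34mm down in tool [-0.3699  0.047  33.998 ] [0.5114 0.0423 0.1531]
```

{"fn": "move_arm", "kwargs": {"series": "-2 0.2 8 0 0 0;-3.9 0.5 18 0 0 0;-3.9 0.5 26 0 0 0;-3.9 0.5 30 0 0 0;-3.9 0.5 30 0 0 0;-3.9 0.5 30 0 0 0;-3.9 0.5 30 0 0 0;-3.9 0.5 30 0 0 0"}}

```text
time: 8.33
position: [0.5072, 0.0421, 0.1218]
tool_rot: [0.999, -0.053, 0.004, -0.001]
ft_force: [-0.1, -0.6, -1.9]
grip_width: 0.0179
grip_force: 20.0
```

{"fn": "move_arm", "kwargs": {"series": "0 0 1 0 0 0;0 0 2 0 0 0;0 0 3 0 0 0;0 0 4 0 0 0;0 0 5 0 0 0;0 0 6 0 0 0;0 0 6 0 0 0;0 0 6 0 0 0"}}

```text
time: 9.0
position: [0.5068, 0.0423, 0.1154]
tool_rot: [0.999, -0.053, 0.004, -0.001]
ft_force: [0.1, 1.0, -2.2]
grip_width: 0.0178
grip_force: 20.0
```

```bash
python3 - <<'E'
from h import *
np.set_printoptions(precision=4,suppress=True)
for i in range(3):
    c=robot.camera('wrist');o=robot.get_obs();print(o['position'],o['ft_force'],o['moment'],R.from_quat(o['tool_rot']).as_matrix()[:,2])
E
```

```text
[0.5068 0.0423 0.1154] [ 0.6723  1.7383 -1.6851] [ 0.1799 -0.0606 -0.0166] [ 0.0075  0.0009 -1.    ]
[0.5068 0.0422 0.1155] [-0.218   1.1428 -0.9937] [ 0.1836 -0.0031  0.0129] [ 0.0076  0.0008 -1.    ]
[0.5068 0.0422 0.1155] [ 0.0785  0.9161 -1.0802] [ 0.1835 -0.0476 -0.0312] [ 0.0076  0.0008 -1.    ]
```

{"fn": "move_arm", "kwargs": {"series": "0 0 2 0 0 0;0 0 4 0 0 0;0 0 6 0 0 0;0 0 8 0 0 0;0 0 10 0 0 0;0 0 12 0 0 0;0 0 14 0 0 0;0 0 14 0 0 0"}}

```text
time: 9.82
position: [0.5068, 0.0421, 0.1011]
tool_rot: [0.999, -0.053, 0.004, -0.001]
ft_force: [0.2, 1.0, -0.8]
grip_width: 0.0179
grip_force: 20.0
```

{"fn": "move_arm", "kwargs": {"series": "0 0 1 0 0 0;0 0 2 0 0 0;0 0 3 0 0 0;0 0 4 0 0 0;0 0 5 0 0 0;0 0 6 0 0 0;0 0 7 0 0 0;0 0 7 0 0 0"}}

```text
time: 10.48
position: [0.5073, 0.042, 0.0961]
tool_rot: [0.999, -0.053, 0.004, -0.0]
ft_force: [-2.8, 0.7, 13.0]
grip_width: 0.0181
grip_force: 20.0
```

Block A stops the pin at 22 mm depth (13 N), so it isn't A. I'll retract and go to B.

{"fn": "move_arm", "kwargs": {"series": "0 0 -5 0 0 0;0 0 -20 0 0 0;0 0 -40 0 0 0;0 0 -59 0 0 0;-1 32 -59 0 0 0;-2 65 -59 0 0 0;-2 65 -59 0 0 0;-2 65 -59 0 0 0"}}

```text
time: 11.15
position: [0.4977, -0.0238, 0.1535]
tool_rot: [0.999, -0.054, 0.004, -0.0]
ft_force: [0.7, 0.7, -1.7]
grip_width: 0.0177
grip_force: 20.0
```

{"fn": "move_arm", "kwargs": {"series": "0 0 0 0 0 0;0 0 0 0 0 0;0 0 0 0 0 0"}}

```text
time: 11.4
position: [0.4975, -0.0214, 0.1532]
tool_rot: [0.999, -0.052, 0.003, -0.001]
ft_force: [0.4, -0.4, -0.6]
grip_width: 0.018
grip_force: 20.0
```

```bash
cat >> h.py <<'E'
def bore(c,z=.048):
    g=cv2.cvtColor(c['img'],cv2.COLOR_RGB2GRAY).astype(int)
    return g
E
python3 - <<'E'
from h import *
np.set_printoptions(precision=4,suppress=True,linewidth=250)
for i in range(2): c=robot.camera('wrist')
save(c,'w7')
o=robot.get_obs();Rm=R.from_quat(o['tool_rot']);print(o['time'],o['position'],Rm.as_matrix()[:,2],o['ft_force'])
g=cv2.cvtColor(c['img'],cv2.COLOR_RGB2GRAY)
print(proj(c,[.4932,-.0228,.048]))
print(g[196:236,246:278])
E
```

```text
11.5 [ 0.4976 -0.0214  0.1532] [ 0.0073  0.0009 -1.    ] [ 0.0156  0.8509 -1.4495]
[[261.0893 204.4512]]
[[224 223 223 ... 226 225 226]
 [224 224 225 ... 223 223 223]
 [223 224 223 ... 225 223 223]
 ...
 [ 37  35  35 ...  35  52  45]
 [ 36  34  36 ...  32  51  45]
 [ 89  98  98 ...  71  60  34]]
```

```bash
cat >> h.py <<'E'
def arc(c,u,v):
    """fit circle of the visible upper bore rim near px (u,v)"""
    g=cv2.cvtColor(c['img'],cv2.COLOR_RGB2GRAY).astype(float);P=[]
    for x in range(int(round(u))-7,int(round(u))+8):
        col=g[int(v)-22:int(v)+4,x];i=np.where((col[:-1]>=195)&(col[1:]<195))[0]
        if len(i): k=i[0];P.append((x,int(v)-22+k+(col[k]-195)/(col[k]-col[k+1])))
    P=np.array(P);A=np.c_[2*P,np.ones(len(P))];s=np.linalg.lstsq(A,(P**2).sum(1),rcond=None)[0]
    return s[:2],np.sqrt(s[2]+s[0]**2+s[1]**2),P
E
python3 - <<'E'
from h import *
np.set_printoptions(precision=4,suppress=True,linewidth=200)
c=robot.camera('wrist')
ce,r,P=arc(c,261,205);print(ce,r,P[:,1])
o=robot.get_obs();Rm=R.from_quat(o['tool_rot']);b=back(c,[ce],.048)[0];T=np.array(o['position']);print('bore',b,T)
t=b+[.0046,.0007,0];t[2]=T[2];print(Rm.inv().apply(t-T)*1000)
im=cv2.imread('pics/w6.png');im=cv2.resize(im,None,fx=1/4.5,fy=1/4.5,interpolation=cv2.INTER_AREA)
pad=np.full((384,512,3),255,np.uint8);pad[120:120+im.shape[0],180:180+im.shape[1]]=im
print('A ref',*arc({'img':pad[:,:,::-1]},261,211)[:2])
E
```

```text
[260.6178 205.0472] 9.215637902376375 [198.619  197.8214 197.0769 196.5429 196.175  195.9677 195.7692 195.725  196.0943 196.2545 196.4444 197.     197.5116 198.4419 199.4286]
bore [ 0.4928 -0.0224  0.048 ] [ 0.4977 -0.0215  0.1533]
[-0.2295  0.2335 -0.002 ]
A ref [260.0198 211.9039] 9.070951095607265
```

{"fn": "move_arm", "kwargs": {"series": "0 0.3 10 0 0 0;0.1 0.5 20 0 0 0;0.1 0.5 28 0 0 0;0.1 0.5 31 0 0 0;0.1 0.5 31 0 0 0;0.1 0.5 33 0 0 0;0.1 0.5 35 0 0 0;0.1 0.5 37 0 0 0"}}

```text
time: 12.22
position: [0.4983, -0.0229, 0.1165]
tool_rot: [0.999, -0.053, 0.004, -0.0]
ft_force: [-0.1, 0.3, 1.0]
grip_width: 0.0177
grip_force: 20.0
```

{"fn": "move_arm", "kwargs": {"series": "0 0 1 0 0 0;0 0 2 0 0 0;0 0 3 0 0 0;0 0 3 0 0 0"}}

```text
time: 12.55
position: [0.498, -0.0226, 0.1134]
tool_rot: [0.999, -0.053, 0.004, -0.001]
ft_force: [-0.2, 2.1, -1.1]
grip_width: 0.018
grip_force: 20.0
```

Inside the bore. Going on down.

{"fn": "move_arm", "kwargs": {"series": "0 0 2 0 0 0;0 0 4 0 0 0;0 0 6 0 0 0;0 0 8 0 0 0;0 0 10 0 0 0;0 0 12 0 0 0;0 0 12 0 0 0;0 0 12 0 0 0"}}

```text
time: 13.22
position: [0.4981, -0.0229, 0.1011]
tool_rot: [0.999, -0.053, 0.004, -0.0]
ft_force: [0.5, 1.2, -1.0]
grip_width: 0.018
grip_force: 20.0
```

{"fn": "move_arm", "kwargs": {"series": "0 0 1 0 0 0;0 0 2 0 0 0;0 0 3 0 0 0;0 0 4 0 0 0;0 0 5 0 0 0;0 0 6 0 0 0;0 0 7 0 0 0;0 0 7 0 0 0"}}

```text
time: 13.88
position: [0.4985, -0.0229, 0.096]
tool_rot: [0.999, -0.053, 0.004, -0.0]
ft_force: [-1.9, 1.3, 13.0]
grip_width: 0.018
grip_force: 20.0
```

B stops the pin at 22 mm as well. On to C.

{"fn": "move_arm", "kwargs": {"series": "0 0 -5 0 0 0;0 0 -20 0 0 0;0 0 -40 0 0 0;0 0 -59 0 0 0;-1 35 -59 0 0 0;-2 69.5 -59 0 0 0;-2 69.5 -59 0 0 0;-2 69.5 -59 0 0 0"}}

```text
time: 14.55
position: [0.4887, -0.0935, 0.1534]
tool_rot: [0.999, -0.055, 0.004, -0.0]
ft_force: [-0.3, 1.1, -0.8]
grip_width: 0.0174
grip_force: 20.0
```

{"fn": "move_arm", "kwargs": {"series": "0 0 0 0 0 0;0 0 0 0 0 0;0 0 0 0 0 0"}}

```text
time: 14.8
position: [0.4882, -0.0907, 0.153]
tool_rot: [0.999, -0.052, 0.003, -0.001]
ft_force: [-0.1, 0.3, -0.7]
grip_width: 0.0178
grip_force: 20.0
```

```bash
python3 - <<'E'
from h import *
np.set_printoptions(precision=4,suppress=True,linewidth=200)
c=robot.camera('wrist');c=robot.camera('wrist')
ce,r,P=arc(c,261,206);print(ce,r,P[:,1])
o=robot.get_obs();Rm=R.from_quat(o['tool_rot']);b=back(c,[ce],.048)[0];T=np.array(o['position']);print('bore',b,T,Rm.as_matrix()[:,2])
t=b+[.0054,-.0002,0];t[2]=T[2];print(Rm.inv().apply(t-T)*1000)
E
```

```text
[260.8572 203.7776] 8.694174330880966 [198.4138 197.3913 196.64   195.9062 195.5714 195.2941 195.0909 195.     195.1905 195.38   195.6471 196.25   196.775  197.6905 198.6667]
bore [ 0.4845 -0.092   0.048 ] [ 0.4884 -0.0908  0.1531] [ 0.0072  0.0009 -1.    ]
[1.6798 1.2242 0.0098]
```

{"fn": "move_arm", "kwargs": {"series": "0.5 0.3 10 0 0 0;1 0.9 20 0 0 0;1 0.9 28 0 0 0;1 0.9 31 0 0 0;1 0.9 31 0 0 0;1 0.9 33 0 0 0;1 0.9 35 0 0 0;1 0.9 37 0 0 0"}}

```text
time: 15.57
position: [0.4898, -0.0927, 0.1164]
tool_rot: [0.999, -0.053, 0.004, -0.001]
ft_force: [-0.3, 1.8, 3.4]
grip_width: 0.0179
grip_force: 20.0
```

{"fn": "move_arm", "kwargs": {"series": "0 0 1 0 0 0;0 0 2 0 0 0;0 0 3 0 0 0;0 0 3 0 0 0"}}

```text
time: 15.9
position: [0.4895, -0.0925, 0.1132]
tool_rot: [0.999, -0.053, 0.004, -0.001]
ft_force: [0.2, 1.7, -1.8]
grip_width: 0.0183
grip_force: 20.0
```

{"fn": "move_arm", "kwargs": {"series": "0 0 2 0 0 0;0 0 4 0 0 0;0 0 6 0 0 0;0 0 8 0 0 0;0 0 10 0 0 0;0 0 12 0 0 0;0 0 12 0 0 0;0 0 12 0 0 0"}}

```text
time: 16.57
position: [0.4897, -0.0928, 0.101]
tool_rot: [0.999, -0.053, 0.004, -0.0]
ft_force: [0.1, 1.4, -0.3]
grip_width: 0.0175
grip_force: 20.0
```

{"fn": "move_arm", "kwargs": {"series": "0 0 1 0 0 0;0 0 2 0 0 0;0 0 3 0 0 0;0 0 4 0 0 0;0 0 5 0 0 0;0 0 6 0 0 0;0 0 7 0 0 0;0 0 7 0 0 0"}}

```text
time: 17.23
position: [0.4898, -0.0927, 0.0941]
tool_rot: [0.999, -0.053, 0.004, -0.001]
ft_force: [-1.4, 0.1, -2.1]
grip_width: 0.0177
grip_force: 20.0
```

It passes the bushing, so C is the block.

{"fn": "move_arm", "kwargs": {"series": "0 0 1.5 0 0 0;0 0 3 0 0 0;0 0 4.5 0 0 0;0 0 6 0 0 0;0 0 7 0 0 0;0 0 8 0 0 0;0 0 8 0 0 0;0 0 8 0 0 0"}}

```text
time: 17.9
position: [0.4899, -0.0927, 0.0862]
tool_rot: [0.999, -0.053, 0.004, -0.001]
ft_force: [0.6, -0.6, -1.9]
grip_width: 0.0179
grip_force: 20.0
```

{"fn": "move_arm", "kwargs": {"series": "0 0 0.7 0 0 0;0 0 1.4 0 0 0;0 0 1.4 0 0 0;0 0 1.4 0 0 0"}}

```text
time: 18.23
position: [0.4899, -0.0927, 0.0849]
tool_rot: [0.999, -0.053, 0.004, -0.001]
ft_force: [-0.4, 0.1, -1.9]
grip_width: 0.018
grip_force: 20.0
```

{"fn": "move_arm", "kwargs": {"series": "0 0 0.5 0 0 0;0 0 1 0 0 0;0 0 1.4 0 0 0;0 0 1.4 0 0 0;0 0 1.4 0 0 0"}}

```text
time: 18.65
position: [0.4899, -0.0927, 0.0848]
tool_rot: [0.999, -0.053, 0.004, -0.0]
ft_force: [-1.1, 0.9, 10.8]
grip_width: 0.0184
grip_force: 20.0
```

Fully home at z 0.0848 with about 12 N. I'll ease up about 2 mm and slide into the lane.

{"fn": "move_arm", "kwargs": {"series": "0 0 -1.6 0 0 0;0 0 -3.2 0 0 0;0 0 -3.2 0 0 0;1 0 -3.2 0 0 0;3 0 -3.2 0 0 0;6 0 -3.2 0 0 0;10 0 -3.2 0 0 0;10 0 -3.2 0 0 0"}}

```text
time: 19.32
position: [0.5012, -0.0942, 0.0867]
tool_rot: [0.999, -0.053, 0.005, -0.0]
ft_force: [-0.0, 0.9, -1.4]
grip_width: 0.0177
grip_force: 20.0
```

```bash
python3 - <<'E'
from h import *
np.set_printoptions(precision=4,suppress=True,linewidth=200)
c=robot.camera('wrist');o=robot.get_obs();T=np.array(o['position']);Rm=R.from_quat(o['tool_rot']);print(o['time'],T,Rm.as_matrix(),o['ft_force'],o['moment'])
save(c,'w8')
for c in (c,robot.camera('top')):
  for t in ['corner','gauge','block_a','board']:
    print(t,[(np.round(x['xyz'],4),round(x['p'],2)) for x in robot.tip_of(c,t)][:4])
E
```

```text
19.3667 [ 0.501  -0.0941  0.0867] [[ 0.9944 -0.1055  0.0095]
 [-0.1055 -0.9944 -0.    ]
 [ 0.0094 -0.001  -1.    ]] [-0.3891 -0.5911 -2.2186] [ 0.0899  0.0281 -0.0311]
corner [(array([0.5763, 0.0598, 0.006 ]), 0.83)]
gauge [(array([ 0.501 , -0.0963,  0.0529]), 0.94)]
block_a [(array([0.503 , 0.0406, 0.0066]), 0.67), (array([ 0.4933, -0.021 ,  0.0061]), 0.64)]
board [(array([ 0.537 , -0.0123, -0.0011]), 0.73)]
corner [(array([0.5809, 0.0632, 0.0064]), 0.58)]
gauge [(array([0.6213, 0.1483, 0.0001]), 0.57)]
block_a []
board []
```

{"fn": "move_arm", "kwargs": {"series": "4 0 0 0 0 0;10 0 0 0 0 0;17 0 0 0 0 0;24 0 0 0 0 0;31 0 0 0 0 0;38 0 0 0 0 0;45 0 0 0 0 0;50 0 0 0 0 0"}}

```text
time: 20.48
position: [0.5508, -0.0992, 0.0871]
tool_rot: [0.999, -0.053, 0.004, -0.0]
ft_force: [-1.0, 0.1, -1.6]
grip_width: 0.0181
grip_force: 20.0
```

{"fn": "move_arm", "kwargs": {"series": "0 0 0 0 0 0;0 -2 0 0 0 0;0 -6 0 0 0 0;0 -12 0 0 0 0;0 -18 0 0 0 0;0 -24 0 0 0 0;0 -28 0 0 0 0;0 -30 0 0 0 0"}}

```text
time: 21.15
position: [0.5525, -0.0682, 0.0872]
tool_rot: [0.999, -0.052, 0.004, -0.001]
ft_force: [-0.8, -1.0, -0.4]
grip_width: 0.0178
grip_force: 20.0
```

```bash
python3 - <<'E'
from h import *
np.set_printoptions(precision=4,suppress=True,linewidth=200)
c=robot.camera('wrist');c=robot.camera('wrist');o=robot.get_obs();T=np.array(o['position']);Rm=R.from_quat(o['tool_rot']);print(o['time'],T,Rm.as_matrix()[:,2],o['ft_force'],o['moment'])
b=cv2.resize(c['img'],(800,600));cv2.imwrite('pics/w9.png',b[:,:,::-1])
for t in ['corner','gauge','block_a']:
    print(t,[(np.round(x['xyz'],4),round(x['p'],2)) for x in robot.tip_of(c,t)][:4])
E
```

```text
21.25 [ 0.5526 -0.0684  0.0872] [ 0.0075  0.0011 -1.    ] [ 0.3456 -0.2892 -0.9829] [ 0.0418 -0.0023  0.0244]
corner [(array([0.579 , 0.0628, 0.0092]), 0.87)]
gauge [(array([ 0.5505, -0.0657,  0.0515]), 0.85), (array([ 0.5361, -0.0114,  0.0024]), 0.27)]
block_a []
```

View pics/w9.png

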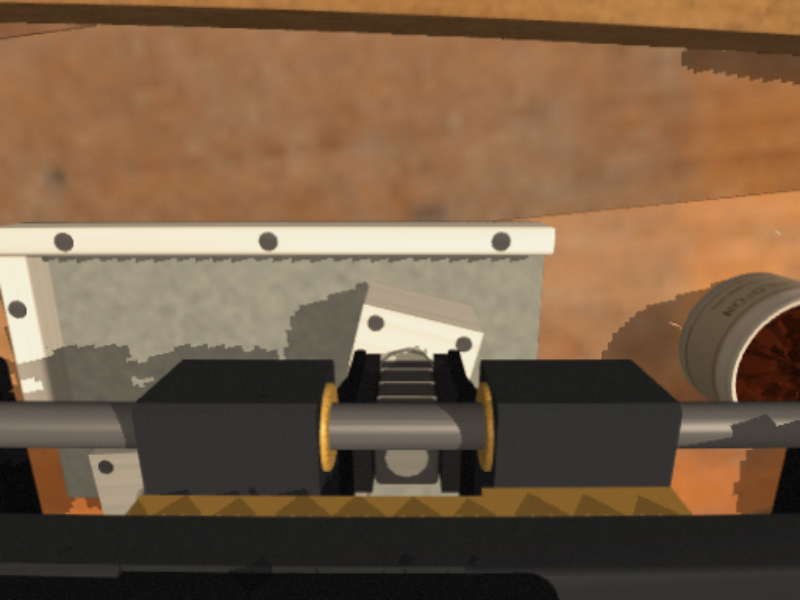

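The view shows block C in the lane, turned about 12° by drag, with the tool axes parallel to the rail. I'll press it lightly flat against the rail first.

{"fn": "move_arm", "kwargs": {"series": "3 0 0 0 0 0;7 0 0 0 0 0;11 0 0 0 0 0;13 0 0 0 0 0;14 0 0 0 0 0;15 0 0 0 0 0;16 0 0 0 0 0;16 0 0 0 0 0"}}

```text
time: 22.07
position: [0.5679, -0.0711, 0.0872]
tool_rot: [0.999, -0.053, 0.003, -0.0]
ft_force: [-3.3, -2.3, -1.2]
grip_width: 0.0178
grip_force: 20.0
```

{"fn": "move_arm", "kwargs": {"series": "0.5 0 0 0 0 0;1 0 0 0 0 0;1.5 0 0 0 0 0;1.5 0 0 0 0 0;1.5 0 0 0 0 0"}}

```text
time: 22.48
position: [0.5685, -0.0712, 0.0873]
tool_rot: [0.999, -0.053, 0.002, -0.0]
ft_force: [-5.7, -2.7, 1.2]
grip_width: 0.0181
grip_force: 20.0
```

{"fn": "move_arm", "kwargs": {"series": "0.5 0 0 0 0 0;1 0 0 0 0 0;1 0 0 0 0 0;1 0 0 0 0 0"}}

```text
time: 22.82
position: [0.5689, -0.0714, 0.0873]
tool_rot: [0.999, -0.052, 0.001, -0.0]
ft_force: [-5.6, -3.6, 2.2]
grip_width: 0.0175
grip_force: 20.0
```

```bash
python3 - <<'E'
from h import *
np.set_printoptions(precision=4,suppress=True,linewidth=200)
c=robot.camera('wrist');o=robot.get_obs();print(o['time'],o['position'],o['ft_force'],o['moment'],R.from_quat(o['tool_rot']).as_matrix()[:,2])
save(c,'w10')
g=cv2.cvtColor(c['img'],cv2.COLOR_RGB2GRAY)
# bright block/rail mask region rows 140-235, cols 200-330, coarse ascii
for r in range(132,240,3): print(r,''.join('#' if x>200 else ('+' if x>160 else ('.' if x>90 else ' ')) for x in g[r,190:340:2]))
for t in ['corner','gauge','block_a']:
    print(t,[(np.round(x['xyz'],4),round(x['p'],2)) for x in robot.tip_of(c,t)][:4])
E
```

```text
22.8667 [ 0.5689 -0.0714  0.0872] [-7.1097 -2.9222  3.543 ] [-0.7214  1.3899  0.0294] [ 0.0028  0.0006 -1.    ]
132 ...........................................................................
135 ...........................................................................
138 ...........................................................................
141 ...........................................................................
144 ...........................................................................
147 ...........................................................................
150 ...........................................................................
153 ...........................................................................
156 ...........................................................................
159 ...........................................................................
162 ...........................................................................
165 ...........................................................................
168 ........................
[... 1344 characters left out ...]
..........################################     ###.................
222 ..................#################++++++##+#######   ###+.................
225 .................++   +######+...........+++####+   #####+....+++..........
228 .................#         ...+.............         ####..................
231             .....+         . ..            .         ####..                
234              .....                                   .##+..                
237              ....                                     ##...                
corner [(array([0.5779, 0.0604, 0.0061]), 0.86)]
gauge [(array([ 0.5654, -0.0736,  0.0514]), 0.96)]
block_a [(array([ 0.5624, -0.0718,  0.0122]), 0.64)]
```

The block is still about 7° off flat. Drawing it a little back (-y) while pressing should help it flatten.

{"fn": "move_arm", "kwargs": {"series": "0.3 2 0 0 0 0;0.6 4 0 0 0 0;0.9 6 0 0 0 0;1.2 8 0 0 0 0;1.5 10 0 0 0 0;1.5 12 0 0 0 0;1.5 12 0 0 0 0"}}

```text
time: 23.6
position: [0.5704, -0.0822, 0.0871]
tool_rot: [0.999, -0.053, 0.003, -0.002]
ft_force: [-3.8, 3.6, -0.2]
grip_width: 0.0176
grip_force: 20.0
```

```bash
cat >> h.py <<'E'
def ascii(c,r0,r1,c0,c1,sr=3,sc=2):
    g=cv2.cvtColor(c['img'],cv2.COLOR_RGB2GRAY)
    for r in range(r0,r1,sr): print(r,''.join('#' if x>200 else ('+' if x>160 else ('.' if x>90 else ' ')) for x in g[r,c0:c1:sc]))
def st():
    o=robot.get_obs();print(o['time'],o['position'],o['ft_force'],o['moment'],R.from_quat(o['tool_rot']).as_matrix()[:,2])
E
python3 - <<'E'
from h import *
np.set_printoptions(precision=4,suppress=True,linewidth=200)
c=robot.camera('wrist');st();ascii(c,186,232,200,340)
E
```

```text
23.65 [ 0.5704 -0.0822  0.0871] [-3.4466  3.1593  1.0431] [ 0.7294  0.7576 -0.0151] [ 0.0056  0.0027 -1.    ]
186 ################################################     ###############..
189 ##################################################.+###############+..
192 ......................................................................
195 ......................................................................
198 ......................................................................
201 ........................................................++............
204 . ........+#######################################+...................
207 ..........########################################....++..++..........
210 ..........####...##########################...+###....................
213 ..........###     ########################     ###....................
216 ..........###     ########################. ...###....................
219 ..........#####+##################################....................
222 ..........+#####################++++##############....................
225 ..........###+   +#######.....+.....+++####+   ###....................
228 ..........+##         ...+.............         ##++..................
231        ...+#+           ..            .         ##+...
```

The block lies flat on the rail. I'll slide it along towards the stop.

{"fn": "move_arm", "kwargs": {"series": "-0.5 -3 0 0 0 0;-0.5 -9 0 0 0 0;-0.5 -17 0 0 0 0;-0.5 -26 0 0 0 0;-0.5 -35 0 0 0 0;-0.5 -44 0 0 0 0;-0.5 -53 0 0 0 0;-0.5 -62 0 0 0 0"}}

```text
time: 24.32
position: [0.5769, -0.0221, 0.0872]
tool_rot: [0.999, -0.052, 0.003, 0.001]
ft_force: [-4.1, -3.4, 0.8]
grip_width: 0.018
grip_force: 20.0
```

{"fn": "move_arm", "kwargs": {"series": "0 -9 0 0 0 0;0 -18 0 0 0 0;0 -27 0 0 0 0;0 -36 0 0 0 0;0 -45 0 0 0 0;0 -54 0 0 0 0;0 -60 0 0 0 0;0 -63 0 0 0 0"}}

```text
time: 24.98
position: [0.5836, 0.0414, 0.0873]
tool_rot: [0.999, -0.052, 0.003, -0.0]
ft_force: [-4.2, -2.6, -0.3]
grip_width: 0.018
grip_force: 20.0
```

```bash
python3 - <<'E'
from h import *
np.set_printoptions(precision=4,suppress=True,linewidth=200)
c=robot.camera('wrist');c=robot.camera('wrist');st();ascii(c,180,234,170,320)
for t in ['corner','gauge','block_a']:
    print(t,[(np.round(x['xyz'],4),round(x['p'],2)) for x in robot.tip_of(c,t)][:4])
E
```

```text
25.0833 [0.5836 0.0416 0.0873] [-3.5877  0.7389 -1.1257] [ 0.0346  0.8124 -0.0024] [ 0.0068  0.001  -1.    ]
180 #####################....+#################################################
183 ####################.  .. #################################################
186 ####################+    .#################################################
189 ######################..+##################################################
192 +++++++++..................................................................
195 ##########++...............................................................
198 ##########++...............................................................
201 ##########++...............................................................
204 ##########. ..............#######################################+.........
207 ##########  ..............########################################.........
210 ##########. ..............###.  .#########################+...####.........
213 ##########. ..............##.    .#######################+    .###.........
216 ##########. ..............###   .+########################.   +##+.........
219 +#########. ..............##################################+####+.........
222 .##.   ###. ..............##################+..+###++############+.........
225 .+      +.. ..............##+   +#######.....+.....++#####+   ###+++.......
228 .+.    .+.. ..............##         +..+#+..........+         ##+.........
231                       ....#+                         .         ##+...      
corner [(array([0.5776, 0.0639, 0.0066]), 0.57)]
gauge [(array([0.5816, 0.0423, 0.0533]), 0.62)]
block_a [(array([0.4997, 0.0414, 0.008 ]), 0.59), (array([0.5772, 0.0426, 0.013 ]), 0.58)]
```

{"fn": "move_arm", "kwargs": {"series": "0 -4 0 0 0 0;0 -8 0 0 0 0;0 -12 0 0 0 0;0 -14 0 0 0 0;0 -15 0 0 0 0;0 -16 0 0 0 0;0 -17 0 0 0 0;0 -17 0 0 0 0"}}

```text
time: 25.9
position: [0.5854, 0.0574, 0.0875]
tool_rot: [0.999, -0.053, 0.003, -0.0]
ft_force: [-4.9, -1.9, -0.1]
grip_width: 0.0177
grip_force: 20.0
```

{"fn": "move_arm", "kwargs": {"series": "0 -0.7 0 0 0 0;0 -1.4 0 0 0 0;0 -2 0 0 0 0;0 -2 0 0 0 0"}}

```text
time: 26.23
position: [0.5857, 0.0593, 0.0875]
tool_rot: [0.999, -0.053, 0.003, -0.0]
ft_force: [-3.6, -2.7, -1.2]
grip_width: 0.0179
grip_force: 20.0
```

{"fn": "move_arm", "kwargs": {"series": "0 -0.5 0 0 0 0;0 -1 0 0 0 0;0 -1.5 0 0 0 0;0 -2 0 0 0 0;0 -2 0 0 0 0"}}

```text
time: 26.65
position: [0.5859, 0.0613, 0.0875]
tool_rot: [0.999, -0.053, 0.003, -0.0]
ft_force: [-5.1, -2.3, -1.3]
grip_width: 0.0182
grip_force: 20.0
```

```bash
python3 - <<'E'
from h import *
np.set_printoptions(precision=4,suppress=True,linewidth=200)
c=robot.camera('wrist');st();ascii(c,186,234,170,320)
E
```

```text
26.7 [0.5859 0.0612 0.0875] [-4.4169 -2.5304 -0.7975] [-0.5162  0.9845  0.0684] [ 0.0067 -0.0003 -1.    ]
186 ....         .#####################.    .##################################
189 ....          #######################...###################################
192 .....         .............................................................
195 .....         ##########...................................................
198 .....         +######++....................................................
201 ....        ..+#+++++++....................................................
204 ...............++++++++...######################################++.........
207 ........ ..   .++++++++...########################################.........
210 .... .        .++++++++...###.  .#########################....###+.........
213 .....         .++++++++...##.    .#######################+    .##+.........
216 .......       .++++++++.. ###    #########################    +##+.........
219 .........     .++++++++.. ##################################+####+.........
222 ...........   .++.   .+.. ###################++++####+###########+.........
225 ...... ........+.     ... ##+   +#####++...........+++####+   ###+.........
228 ...............++     ... ##         ...+##+.........+         ##+.........
231                       +.. #+           ..                      ##....
```

{"fn": "move_arm", "kwargs": {"series": "0 -0.5 0 0 0 0;0 -1 0 0 0 0;0 -1.5 0 0 0 0;0 -2 0 0 0 0;0 -2 0 0 0 0"}}

```text
time: 27.12
position: [0.5861, 0.0632, 0.0874]
tool_rot: [0.999, -0.053, 0.003, -0.0]
ft_force: [-4.2, -3.1, -0.8]
grip_width: 0.0176
grip_force: 20.0
```

{"fn": "move_arm", "kwargs": {"series": "0 -0.5 0 0 0 0;0 -0.9 0 0 0 0;0 -0.9 0 0 0 0;0 -0.9 0 0 0 0"}}

```text
time: 27.45
position: [0.5862, 0.0641, 0.0875]
tool_rot: [0.999, -0.053, 0.003, -0.0]
ft_force: [-4.5, -2.3, -0.5]
grip_width: 0.0176
grip_force: 20.0
```

{"fn": "move_arm", "kwargs": {"series": "0 -0.5 0 0 0 0;0 -1 0 0 0 0;0 -1.5 0 0 0 0;0 -1.5 0 0 0 0"}}

```text
time: 27.78
position: [0.5863, 0.0656, 0.0875]
tool_rot: [0.999, -0.053, 0.003, -0.0]
ft_force: [-5.6, -3.5, -0.6]
grip_width: 0.018
grip_force: 20.0
```

{"fn": "move_arm", "kwargs": {"series": "0 -0.5 0 0 0 0;0 -1 0 0 0 0;0 -1 0 0 0 0;0 -1 0 0 0 0"}}

```text
time: 28.12
position: [0.5865, 0.0666, 0.0875]
tool_rot: [0.999, -0.053, 0.003, -0.0]
ft_force: [-4.9, -3.1, -0.9]
grip_width: 0.0177
grip_force: 20.0
```

{"fn": "move_arm", "kwargs": {"series": "0 -0.5 0 0 0 0;0 -1 0 0 0 0;0 -1.5 0 0 0 0;0 -1.5 0 0 0 0"}}

```text
time: 28.45
position: [0.5865, 0.0674, 0.0875]
tool_rot: [0.999, -0.052, 0.003, 0.001]
ft_force: [-4.0, -5.5, -1.0]
grip_width: 0.018
grip_force: 20.0
```

{"fn": "move_arm", "kwargs": {"series": "0 -0.5 0 0 0 0;0 -1 0 0 0 0;0 -1 0 0 0 0;0 -1 0 0 0 0"}}

```text
time: 28.78
position: [0.5866, 0.0676, 0.0875]
tool_rot: [0.999, -0.052, 0.003, 0.001]
ft_force: [-4.8, -7.5, -0.4]
grip_width: 0.0179
grip_force: 20.0
```

```bash
python3 - <<'E'
from h import *
np.set_printoptions(precision=4,suppress=True,linewidth=200)
c=robot.camera('wrist');save(c,'w11');st();ascii(c,186,234,190,320,3,1)
E
```

```text
28.8333 [0.5866 0.0676 0.0875] [-4.484  -6.8212 -1.0128] [-1.4563  1.0883  0.0117] [ 0.0062 -0.0028 -1.    ]
186                 .+##########################################.         .###########################################################
189                 .+############################################... ..+#############################################################
192                  .................................................................................................................
195                 .+#############++++++.............................................................................................
198                 ..###+++++++++++++................................................................................................
201            .......++++++++++++++..................................................................................................
204 .. ................+++++++++++++#######################################################################++++++++...................
207  .... ... . . .  ..++++++++++++###########
[... 456 characters left out ...]
##+        .+#####+..................
219 ...              ..+++++++++++++###################################################################+++#########+..................
222 .......     ...  ..+++..       .##################################++++..+++#######++###########################...................
225 ....................+..         ####+       +#############+++........+++...  .....+++###########+       +#####+...................
228 ...................+++.         +##+                 .+++...++####+..................##.                 #####+...................
231                        .+......+##+                   .                                                  .####+.......
```

The block is touching the rail and the stop, and the y force is rising with the position stalled. I'll relax the side load, lower the collar and release.

{"fn": "move_arm", "kwargs": {"series": "-0.3 0.6 0 0 0 0;-0.6 1.2 0 0 0 0;-0.6 1.2 0 0 0 0;-0.6 1.2 0.8 0 0 0;-0.6 1.2 1.6 0 0 0;-0.6 1.2 2.4 0 0 0;-0.6 1.2 2.4 0 0 0;-0.6 1.2 2.4 0 0 0"}}

```text
time: 29.5
position: [0.5863, 0.0674, 0.0855]
tool_rot: [0.999, -0.053, 0.004, 0.0]
ft_force: [-5.4, -3.6, 1.6]
grip_width: 0.0179
grip_force: 20.0
```

```bash
python3 - <<'E'
from h import *
np.set_printoptions(precision=4,suppress=True,linewidth=200)
c=robot.camera('wrist');c=robot.camera('wrist');st();ascii(c,195,222,190,320,3,1)
E
```

```text
29.6 [0.5863 0.0674 0.0855] [-5.1348 -4.1119  1.8246] [-0.8004  1.0399  0.0295] [ 0.0073 -0.0011 -1.    ]
195                 .###############++##+.............................................................................................
198                 .###+++++++++++++.................................................................................................
201              .  .+#+++++++++++++..................................................................................................
204 ..  ..............++++++++++++++++++++++++++++++++++++++..........................................................................
207 ..  ......  . . ..+++++++++++++#################################################################################..................
210  .              ..+++++++++++++########.....+#####################################################+...++########..................
213 .               ..+++++++++++++#####+.        .#################################################.        .#####+..................
216                 ...+++++++++++++#####.        .################################################+        ..#####+..+...............
219 ..               ..++++++++++++########+....+####################################################+..   .#######+..................
```

{"fn": "move_arm", "kwargs": {"series": "-0.3 0.3 0.2 0 0 0;-0.5 0.5 0.4 0 0 0;-0.5 0.5 0.4 0 0 0;-0.5 0.5 0.4 0 0 0"}}

```text
time: 29.93
position: [0.5861, 0.0673, 0.0853]
tool_rot: [0.999, -0.053, 0.004, 0.0]
ft_force: [-3.8, -3.7, 1.1]
grip_width: 0.0177
grip_force: 20.0
```

{"fn": "move_arm", "kwargs": {"series": "0 0 0 0 0 0;0 0 0 0 0 0;0 0 0 0 0 0;0 0 0 0 0 0;0 0 0 0 0 0;0 0 0 0 0 0", "jaw": 0.6}}

```text
time: 30.43
position: [0.5864, 0.0684, 0.0849]
tool_rot: [0.999, -0.053, 0.004, -0.001]
ft_force: [0.6, 0.0, -0.1]
grip_width: 0.0484
grip_force: 0.0
```

{"fn": "move_arm", "kwargs": {"series": "0 0 -5 0 0 0;0 0 -20 0 0 0;0 0 -45 0 0 0;0 0 -80 0 0 0;-15 0 -115 0 0 0;-30 0 -140 0 0 0;-60 0 -140 0 0 0;-60 0 -140 0 0 0"}}

```text
time: 31.1
position: [0.5196, 0.0756, 0.2258]
tool_rot: [0.999, -0.052, 0.002, -0.001]
ft_force: [-2.3, -0.4, -0.4]
grip_width: 0.052
grip_force: 0.0
```

```bash
python3 - <<'E'
from h import *
np.set_printoptions(precision=4,suppress=True,linewidth=200)
c=robot.camera('wrist');c=robot.camera('wrist');st();save(c,'w12')
for t in ['corner','gauge','block_a','board']:
    print(t,[(np.round(x['xyz'],4),round(x['p'],2),proj(c,x['xyz'])[0]) for x in robot.tip_of(c,t)][:4])
u,v=proj(c,[.580,.066,.06])[0].astype(int);print(u,v);ascii(c,max(v-50,0),v+50,max(u-70,0),u+70,3,1)
E
```

```text
31.2 [0.5241 0.0748 0.225 ] [ 0.9854 -0.6382  0.2447] [0.0589 0.0119 0.0063] [ 0.0084  0.0007 -1.    ]
corner []
gauge [(array([0.5868, 0.0661, 0.0501]), 0.9, array([261.4168, 112.2719]))]
block_a [(array([ 0.4936, -0.0219,  0.0061]), 0.74, array([346.1939, 186.6116])), (array([0.5802, 0.065 , 0.0116]), 0.65, array([262.9835, 117.7399])), (array([0.5004, 0.0414, 0.0076]), 0.58, array([290.7451, 186.7858]))]
board [(array([ 0.5372, -0.0123,  0.0028]), 0.71, array([335.4605, 149.2197]))]
262 120
70 ++..........................................................................................................................................
73 ............................................................................................................................................
76 ............................................................................................................................................
79 ............................................................................................................................................
82 ......................
[... 3618 characters left out ...]
.................############+........................................+...................................+++...........
160 .....................................############+...........................................................++.......+.....................
163 .....................................####+.++####+..........................................................................................
166 .....................................##+     .###+..........................................................................................
169 .....................................###+.. .####+..........................................................................................
```

Block C is square in the corner with the gauge home. The other two blocks are unmoved and the arm is clear, so I'm handing in.

```bash
python3 -c "
from rig import robot
print(robot.hand_in())"
```

```text
the job is handed in; nothing more can be done
None
```

The job is handed in (no verdict came back): the gauge goes fully into block C only, and C now stands in the corner against rail and stop with the gauge released and home in it; A and B were tried gently and left in place.

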